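Weigh two look-alike hubs by hand and slide each home in the lane of its class

ROBOT

A 6-joint arm with a two-finger parallel gripper is mounted at the origin on the work surface; the furniture and walls round the work are solid. World frame = base frame: x ahead of the robot, y to its left, z up, the work surface at z = 0. Lengths are in m, angles in rad, forces in N, time in s.
With the tool pointing down it reaches from about 0.35 to 0.975 m from the base axis. Payload 17.4 kg.
Tool frame: the origin (TCP) lies midway between the tips of the shut fingers; the grasp point (between the pads) lies ctrl.grasp_offset behind it (ctrl.grasp_offset is the distance from the TCP to the grasp point, in m); y points along the fingers, x is the direction in which the jaws open and shut, and the axes are right-handed (so a half turn about y gives the same grasp; the last joint's range is limited). The gripper opens to 85 mm and grips with 20 to 120 N. Pads are 22 mm wide; open, the fingers measure 114 mm over their backs; the gripper's body (76 mm by 85 mm) begins 54 mm behind the grasp point. The pads swing forward as they close: fully open they stand 13 mm farther back than shut.
Start: joints at [-0.038, 0.116, 1.442, -0, 1.584, -0.038], TCP at [0.675, -0, 0.231] pointing down, gripper open.
Joint ranges: [-2.83, 2.83], [-0.83, 2.19], [0.07, 2.5], [-1.14, 4.28], [0.01, 3], [-2.97, 2.97]. Speed limits (rad/s): [1.89, 1.89, 2.22, 3.14, 3.14, 3.14].

INTERFACE

Orientations are given as a unit quaternion [w, x, y, z].
In Python, from workcell import ctrl, grab_frame gives the robot as it stands. The module is installed in compiled form; this text tells all that it offers.
- The arm moves only by the tool jog_arm, never from a script. Its argument "targets" is a list of rows, each a list of 2 entries, a list of its own where there are three numbers: the shift along the tool's x, y, z in m, then the turn, a rotation vector about the tool's x, y, z in rad. In form: [[[tx, ty, tz], [rx, ry, rz]], ...]. A call has 1 to 12 rows; each row shifts and turns the pose as measured when the row begins, along the tool's axes as they then stand; what a row does not reach is not made up. A row lasts 1/8 s, in which the tool goes at most 62.5 mm and 10.7 degrees, less where a joint would pass 70% of its speed; a pose out of reach is approached as far as the arm can. A call with a gripper value outside its range is refused whole. "gripper" is the opening, from 0 (shut) to 1 (fully open), set as the call begins (left out, the last holds). The fingers move at their own pace and stop on an object; the grip force is fixed at half the most. Time passes only in rows, so rows that do not move let the fingers close. It gives the time, the measured TCP pose, the force and the opening at its end, in the units of the state.
- ctrl.read_state(): the state, without advancing time (a new reading comes with each control period).
- grab_frame(name): name is "side" or "top" or "wrist"; returns a dict with "img" (480x640x3 uint8, red, green, blue), "fovy" (degrees; the focal length in pixels is half the picture's height over the tangent of half this angle, whatever the lens; pixels are square), "cx", "cy" (the principal point, pixels), "rvec" (rotation vector, rad) and "tvec" (3), from world to camera coordinates, as OpenCV has them. Camera axes: x right, y down, z forward; pixel columns grow to the right and rows downward; lengths in m; the calibration is good to about 2 mm. A picture is of the moment at which its call begins. There is no depth.
- ctrl.hand_in(): hands the job in, once; it reports no verdict.
The state is a dict: "clock": time; "qpos": joint angles; "qvel": joint speeds; "joint_torque": joint torques, N m; "tcp_pos": TCP position; "tcp_rot": TCP orientation; "contact_force": force on the tool from outside, world axes, zero at the start; "moment": the same for the moment, N m; "opening": finger opening in m.
Only numpy, scipy, OpenCV 4.12 (cv2) and the standard library are available. Lean on these libraries where they do the work, as an engineer would, in place of code of your own. Each camera call takes 0.05 s, during which the arm holds its last target. There are 200 camera calls.

TASK

The two steel hubs on the bench look alike, but each is hollow (about 200 g), filled (about 420 g) or solid (about 700 g), never both the same: lift each one briefly to feel its weight, then set it down on the apron of the sorting rack and slide it under the lips, fully home against the stop, in the lane of its class, as seen from the robot: hollow left (one pip), filled middle (two pips), solid right (three pips). Set them down and push them gently, with no more than 40 N, leave both standing flat in their lanes and let go, and do not disturb the spool and the tape.

Things in the scene. Friction and masses are not known exactly. Their poses are not given: they have to be found in the camera images.
- hub_a_center (a point): hub A, closed plain steel hub, loose, upright: flange 60 mm across and 12 mm thick at the bottom, above it a round neck 40 mm across up to the top at 70 mm (grasp the neck from above). Point on its axis, 35 mm above the underside; z is its axis. Hollow (0.20 kg), filled (0.42 kg) or solid (0.70 kg), each within 5 %, drawn afresh every time; the core may rattle.
- hub_b_center (a point): hub B, closed plain steel hub, loose, upright: flange 60 mm across and 12 mm thick at the bottom, above it a round neck 40 mm across up to the top at 70 mm (grasp the neck from above). Point on its axis, 35 mm above the underside; z is its axis. Looks the same as hub A, but is always of another of the three kinds.
- rack_mid (a point): rack of aluminium with dark steel lips, 165 x 245 x 28 mm, fixed, placed anew each time. Point on its 8 mm thick floor plate, mid-width; x the way hubs are slid in (away from the robot), y left, z up. Three lanes along x, pitch 76 mm, 63 mm wide, walls with round noses. Floor from x = -90 mm; walls from -18, lips from -2 to 75 mm; rigid stop wall at 60 mm.
- left_entry (a point): left lane, seen from the robot (one pip: hollow hubs, about 0.20 kg): point on the floor plate of the open apron, on the lane's middle line, 80 mm before home; a hub set down here stands just before walls and lips. Axes as of the rack.
- left_home (a point): left lane: place of a hub's centre when it stands on the lane's floor with its flange against the stop. The lips, 14.5 mm above the floor and 6 mm thick, leave a 45 mm slot for the neck: hubs go in only by sliding. Axes as of the rack.
- middle_entry (a point): middle lane, seen from the robot (two pips: filled hubs, about 0.42 kg): point on the floor plate of the open apron, on the lane's middle line, 80 mm before home; a hub set down here stands just before walls and lips. Axes as of the rack.
- middle_home (a point): middle lane: place of a hub's centre when it stands on the lane's floor with its flange against the stop. The lips, 14.5 mm above the floor and 6 mm thick, leave a 45 mm slot for the neck: hubs go in only by sliding. Axes as of the rack.
- right_entry (a point): right lane, seen from the robot (three pips: solid hubs, about 0.70 kg): point on the floor plate of the open apron, on the lane's middle line, 80 mm before home; a hub set down here stands just before walls and lips. Axes as of the rack.
- right_home (a point): right lane: place of a hub's centre when it stands on the lane's floor with its flange against the stop. The lips, 14.5 mm above the floor and 6 mm thick, leave a 45 mm slot for the neck: hubs go in only by sliding. Axes as of the rack.
- spool: bystander: small spool of solder wire, 52 mm across, 25 mm high, loose; origin at its underside
- tape: bystander: roll of tape lying flat, 96 mm across, 25 mm high, loose; origin at its underside
Mind the look-alikes: they are no part of the job. Leave any red look-alike of the part that bears hub_a_center alone.

How it is judged:
At the end, for the whole second after the job is handed in: Each hub stands upright and at rest in the lane of its class (by the weight that it puts on the rack: under 3.0 N left, 3.0 to 5.6 N middle, over 5.6 N right), its centre within 6 mm of that lane's home point, flange under the lips (((distance between hub_a_center and left_home below 0.006 m and contact force between hub_a and rack between 0.5 and 3 N) or (distance between hub_a_center and middle_home below 0.006 m and contact force between hub_a and rack between 3 and 5.6 N) or (distance between hub_a_center and right_home below 0.006 m and contact force between hub_a and rack between 5.6 and 12 N)) and angle between each of hub_a, hub_b's own z axis and vertical below 0.06 rad and linear speed of each of hub_a, hub_b below 0.02 m/s and ((distance between hub_b_center and left_home below 0.006 m and contact force between hub_b and rack between 0.5 and 3 N) or (distance between hub_b_center and middle_home below 0.006 m and contact force between hub_b and rack between 3 and 5.6 N) or (distance between hub_b_center and right_home below 0.006 m and contact force between hub_b and rack between 5.6 and 12 N))); the robot touches nothing.
It fails at once if a hub is pressed or knocked against the rack with more than 40 N (contact force between any of hub_a, hub_b and rack above 40 N).
It fails at once if the spool or the tape is moved by more than 15 mm (distance of any of spool, tape from where it was at the start of the episode above 0.015 m).
It also fails if it takes over 64 s, if anything falls off the work surface, if the arm or the gripper's body presses on something with over 40 N, if the wrist force passes 120 N, or if a joint passes its speed limit or range.

## Working session

There is one attempt and no reset: what is moved stays moved. The work goes in short steps, Python scripts to look and compute and a tool call to move; the robot and the scene stay as the last step left them, time stands still between calls to the robot, and variables do not carry over. Pictures are saved under pics/ and viewed, about 8 in all and at most 12, crops included, and the job is handed in when it is done.

Besides the shell and the picture viewer there is one more tool, called as name(argument=value, ...) on one line, values as JSON. jog_arm: Moves the arm, as the interface text tells. Its arguments: {"type":"object","properties":{"targets":{"type":"array"},"gripper":{"type":"number"}},"required":["targets"]}

```bash
mkdir -p pics; cat > h.py <<'E'
import numpy as np, cv2, json
from workcell import ctrl, grab_frame
def K(f):
    F=240/np.tan(np.radians(f['fovy'])/2); return np.array([[F,0,f['cx']],[0,F,f['cy']],[0,0,1.]])
def ray(f,px,z):
    R=cv2.Rodrigues(np.array(f['rvec'],float))[0]; t=np.array(f['tvec'],float).ravel()
    c=-R.T@t; d=R.T@np.linalg.inv(K(f))@np.array([px[0],px[1],1.]); return c+d*(z-c[2])/d[2]
def proj(f,p):
    return cv2.projectPoints(np.array(p,float).reshape(-1,1,3),np.array(f['rvec'],float),np.array(f['tvec'],float),K(f),None)[0].reshape(-1,2)
def save(f,n): cv2.imwrite('pics/'+n,cv2.cvtColor(f['img'],cv2.COLOR_RGB2BGR))
E
python3 - <<'E'
from h import *
for n in('top','side'):
    f=grab_frame(n); save(f,n+'0.png'); np.save(n+'0.npy',f,allow_pickle=True)
    R=cv2.Rodrigues(np.array(f['rvec'],float))[0];print(n,f['fovy'],f['cx'],f['cy'],-R.T@np.array(f['tvec']).ravel(),proj(f,[[.6,0,0],[.7,0,0],[.6,.1,0]]))
s=ctrl.read_state();print(s,ctrl.grasp_offset)
E
```

```text
top 44.32712373661668 317.8846669021927 238.43706916697988 [0.36543164 0.00229896 1.10412043] [[328.86339219 199.83462087]
 [328.31672834 149.19919319]
 [276.62017594 200.44196827]]
side 51.78260326050602 319.9374146975973 242.17416746779463 [-0.02034609  0.8848526   0.48973698] [[302.31879983 258.83219374]
 [269.17871053 250.62929824]
 [277.26002871 274.92419821]]
{'clock': 0.1, 'qpos': array([-3.78117743e-02,  1.16421492e-01,  1.44217289e+00,  8.66578843e-06,
        1.58402771e+00, -3.78198522e-02]), 'qvel': array([ 1.45897787e-03, -6.05176122e-05, -2.10682448e-03,  1.19684599e-03,
        4.25201881e-04,  4.57176583e-04]), 'joint_torque': array([ 3.27868773e-03, -7.33665347e+01, -6.33786607e+01,  1.28913316e-04,
        5.13536113e-03,  3.94035328e-05]), 'tcp_pos': array([ 6.74829008e-01, -7.89769778e-06,  2.30663033e-01]), 'tcp_rot': array([ 7.07123509e-01, -7.07089866e-01,  3.60688938e-04,  3.66478814e-04]), 'contact_force': array([-0.34095299, -0.18896286,  0.03359425]), 'moment': array([0.02648085, 0.04818719, 0.01679146]), 'opening': 0.0855246480569583} 0.0187
```

View pics/top0.png

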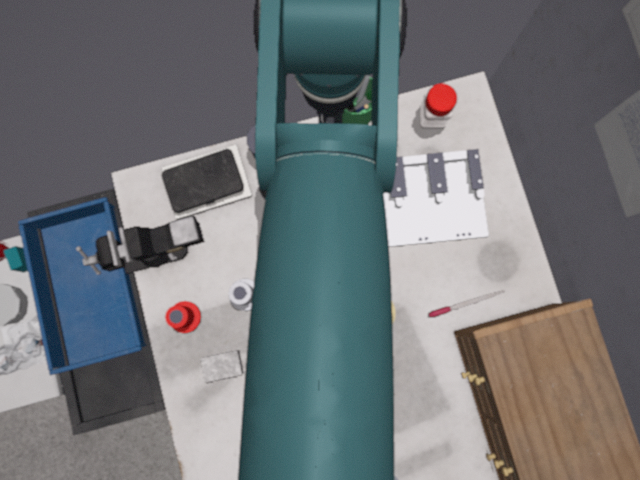

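View pics/side0.png

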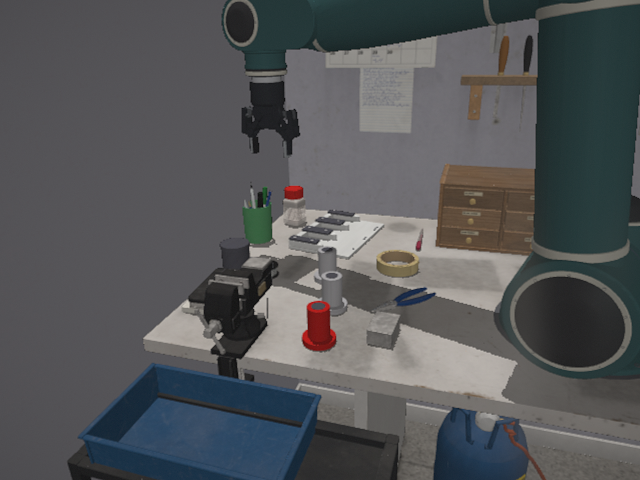

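The top view shows a grey hub at (241,291), the red look-alike at (183,317) and the rack at (385–487, 150–247). The arm hides the second hub. The side view shows grey hubs at (327,265) and (332,290), the red one at (318,325) and the tape at (397,262). Next I'll measure these and take a close crop.

```bash
python3 - <<'E'
from h import *
T=np.load('top0.npy',allow_pickle=True).item();S=np.load('side0.npy',allow_pickle=True).item()
print('hub1 top',ray(T,(240,293),.07),'red',ray(T,(178,317),.07))
for n,p in(('far',(327,249)),('near',(331,274)),('red',(318,306))): print(n,ray(S,p,.07))
print('tape',ray(S,(397,262),.012),'spool?',ray(S,(235,250),.012))
for p in((385,247),(487,240)):print('rack',ray(T,p,.008))
a=cv2.resize(T['img'][255:345,150:290],None,fx=4,fy=4,interpolation=2);b=cv2.resize(S['img'][170:360,180:450],None,fx=2.074,fy=2.074,interpolation=2)
a=cv2.copyMakeBorder(a,0,max(0,b.shape[0]-a.shape[0]),0,0,0)
b=cv2.copyMakeBorder(b,0,max(0,a.shape[0]-b.shape[0]),0,0,0)
cv2.imwrite('pics/c1.png',cv2.resize(np.hstack([a,b])[:,:,::-1],None,fx=.7,fy=.7))
E
```

```text
hub1 top [0.42022169 0.15779779 0.07      ] red [0.37935358 0.26598263 0.07      ]
far [0.49381358 0.05802338 0.07      ]
near [0.42390249 0.15745513 0.07      ]
red [0.37990965 0.27307038 0.07      ]
tape [ 0.3864794  -0.07099866  0.012     ] spool? [0.7581939  0.06014896 0.012     ]
rack [ 0.50697552 -0.10410675  0.008     ]
rack [ 0.51820201 -0.294722    0.008     ]
```

View pics/c1.png

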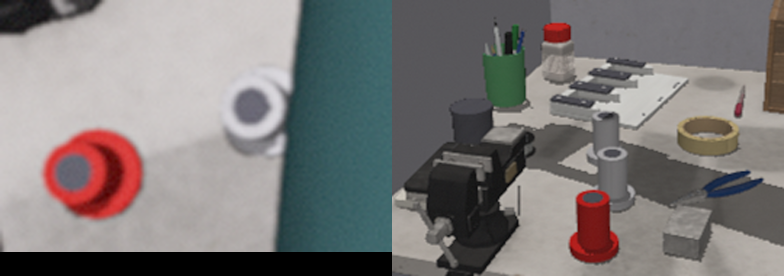

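Three things could be taken for a hub, by side-view pixel: far grey (327,249), near grey (331,274) and red (318,306, to be left alone). The near grey one agrees in both views at about (0.421, 0.157). I'll move above it, which also uncovers the rack and the other hub.

jog_arm(targets=[[[-0.05, 0, 0.031], [0, 0, 0]], [[-0.05, 0, 0.031], [0, 0, 0]], [[-0.05, 0, 0.031], [0, 0, 0]], [[-0.05, 0, 0.031], [0, 0, 0]], [[-0.05, 0, 0.031], [0, 0, 0]], [[0, 0, 0], [0, 0, 0]]], gripper=1)

```text
clock: 0.85
tcp_pos: [0.417, 0.1584, 0.2277]
tcp_rot: [0.707, -0.707, 0.002, 0.001]
contact_force: [0.9, 0.6, 0.9]
opening: 0.0852
```

```bash
python3 - <<'E'
from h import *
s=ctrl.read_state();print(s['clock'],s['tcp_pos'],s['tcp_rot'],s['contact_force'])
for n in('top','wrist'):
    f=grab_frame(n); save(f,n+'1.png'); np.save(n+'1.npy',f,allow_pickle=True)
E
```

```text
0.85 [0.41698987 0.15843922 0.22768692] [ 0.7073544  -0.70685338  0.00242107  0.00147666] [0.87529453 0.5718798  0.85072456]
```

View pics/top1.png

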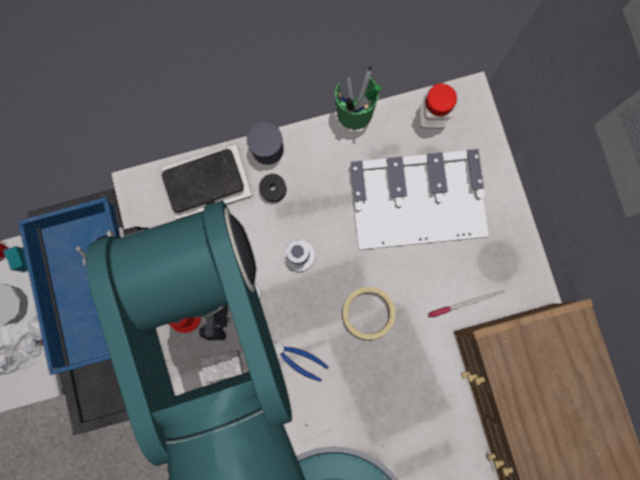

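View pics/wrist1.png

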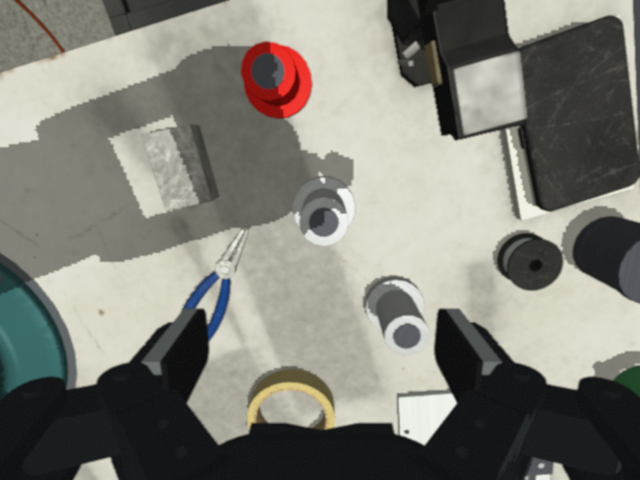

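The top view now shows hub 2 at (298,250), the spool at (272,187), the tape at (370,313) and the whole rack, with its front edge from (357,248) to (487,238). Next come precise measurements.

```bash
python3 - <<'E'
from h import *
T=np.load('top1.npy',allow_pickle=True).item();W=np.load('wrist1.npy',allow_pickle=True).item();T0=np.load('top0.npy',allow_pickle=True).item()
# rough rays
print('hub1 wrist',ray(W,(322,221),.07),'flange',ray(W,(325,211),.012));print('hub2 top',ray(T,(297,252),.07),ray(T,(299.5,255.5),.012),'wrist',ray(W,(406,335),.07))
print('spool',ray(T,(272,187),.025),'tape',ray(T,(369,314),.025))
# dark discs on top of hubs
def disc(f,c,r):
    g=cv2.cvtColor(f['img'],cv2.COLOR_RGB2GRAY);m=np.zeros_like(g);cv2.circle(m,c,r,255,-1)
    vals=g[m>0];th,_=cv2.threshold(vals,0,255,cv2.THRESH_OTSU)
    b=((g<th)&(m>0)).astype(np.uint8);n,l,s,ce=cv2.connectedComponentsWithStats(b);k=l[c[1],c[0]];print(th,s[k],ce[k]);return ce[k]
for f,c,r,n in((T,(298,252),8,'h2 T'),(T0,(240,293),8,'h1 T0'),(W,(323,222),17,'h1 W'),(W,(406,336),18,'h2 W')): print(n,ray(f,disc(f,c,r),.07))
g=T['img'].min(2);m=((g>200)*255).astype(np.uint8);roi=np.zeros_like(m);roi[140:260,335:505]=m[140:260,335:505]
n,l,s,ce=cv2.connectedComponentsWithStats(roi);k=1+np.argmax(s[1:,4]);print(s[k],g[200:235:10,420])
c=max(cv2.findContours((l==k).astype(np.uint8),0,1)[0],key=cv2.contourArea).reshape(-1,2)
for nm,sel in(('front',(c[:,1]>230)&(c[:,0]>364)&(c[:,0]<480)),('left',(c[:,0]<366)&(c[:,1]>212)&(c[:,1]<242)),('right',(c[:,0]>475)&(c[:,1]>205)&(c[:,1]<234))):
    P=np.array([ray(T,p,.008) for p in c[sel]])[:,:2];v=cv2.fitLine(P.astype(np.float32),cv2.DIST_HUBER,0,.01,.01).ravel();print(nm,len(P),v,np.degrees(np.arctan2(v[1],v[0])))
im=cv2.resize(T['img'][140:260,335:505],None,fx=4.5,fy=4.5,interpolation=2);cv2.imwrite('pics/rack.png',im[:,:,::-1])
E
```

```text
hub1 wrist [0.41797967 0.16184008 0.07      ] flange [0.42055499 0.15872287 0.012     ]
hub2 top [0.49165671 0.05749879 0.07      ] [0.49210912 0.05594309 0.012     ] wrist [0.49133705 0.06021396 0.07      ]
spool [0.62053646 0.10653043 0.025     ] tape [ 0.3825297  -0.07051672  0.025     ]
143.0 [291 245  13  13 121] [297.05785124 251.0661157 ]
h2 T [0.49331996 0.05739165 0.07      ]
148.0 [234 287  12  12 121] [239.30578512 292.54545455]
h1 T0 [0.42102797 0.15902805 0.07      ]
147.0 [306 205  32  31 741] [322.         220.51956815]
h1 W [0.41797956 0.16223308 0.07      ]
153.0 [393 323  28  26 535] [406.50280374 335.62990654]
h2 W [0.49181292 0.05960153 0.07      ]
[ 356  162  132   87 7309] [215 215 216 215]
front 115 [ 0.09123835 -0.9958291   0.5168648  -0.17349723] -84.765144
left 30 [ 0.9962068   0.08701699  0.54073286 -0.05344676] 4.9920197
right 28 [ 0.99639356  0.08485204  0.5537258  -0.29346344] 4.8675165
```

View pics/rack.png

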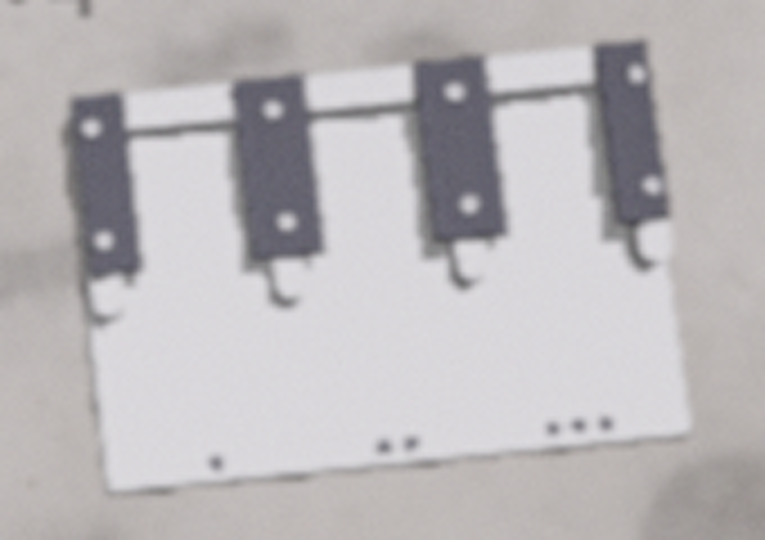

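jog_arm(targets=[[[0.004, 0.04, 0], [0, 0, 0]], [[0, 0.04, 0], [0, 0, 0]], [[0, 0.04, 0], [0, 0, 0]], [[0, 0.04, 0], [0, 0, 0]], [[0, 0.025, 0], [0, 0, 0]], [[0, 0.012, 0], [0, 0, 0]], [[0, 0, 0], [0, 0, 0]], [[0, 0, 0], [0, 0, 0]]])

```text
clock: 1.95
tcp_pos: [0.4283, 0.1522, 0.0239]
tcp_rot: [-0.706, 0.708, -0.007, 0.001]
contact_force: [0.5, 0.1, -0.1]
opening: 0.0854
```

```bash
python3 - <<'E'
from h import *
T=np.load('top1.npy',allow_pickle=True).item()
a=np.radians(5.1);ex=np.array([np.cos(a),np.sin(a)]);ey=np.array([-ex[1],ex[0]])
q=lambda c,z:(lambda p:(p[:2]@ex,p[:2]@ey))(ray(T,(334.5+(c[0]+.5)/4.5,139.5+(c[1]+.5)/4.5),z))
for n,c in(('L',((132,190),(243,190))),('M',((314,190),(426,180))),('R',((498,170),(610,160)))): print(n,[np.round(q(x,.0285),4) for x in c])
print('pips',[np.round(q(x,.008),4) for x in((216,462),(384,446),(411,443),(552,428),(579,426),(605,424))])
print('stop front top',q((365,108),.028), 'back',q((355,62),.028))
for k,y in(('L',.076),('M',0),('R',-.076)):
    print(k,[np.round(x*ex+(y-.2214)*ey,4) for x in(.5385,.6185)])
E
```

```text
L [array([ 0.6191, -0.1213]), array([ 0.6145, -0.1671])]
M [array([ 0.6115, -0.1963]), array([ 0.611 , -0.2429])]
R [array([ 0.6122, -0.273 ]), array([ 0.6118, -0.3196])]
pips [array([ 0.505 , -0.1453]), array([ 0.5048, -0.2156]), array([ 0.5049, -0.2269]), array([ 0.5054, -0.2859]), array([ 0.5051, -0.2971]), array([ 0.5048, -0.3079])]
stop front top (np.float64(0.6442382225659963), np.float64(-0.22160364324489046)) back (np.float64(0.6642994054258362), np.float64(-0.21984226098716156))
L [array([ 0.5493, -0.097 ]), array([ 0.629 , -0.0898])]
M [array([ 0.556 , -0.1727]), array([ 0.6357, -0.1655])]
R [array([ 0.5628, -0.2484]), array([ 0.6425, -0.2412])]
```

jog_arm(targets=[[[-0.007, -0.006, 0.007], [0, 0, 0]], [[0, 0, 0], [0, 0, 0]], [[0, 0, 0], [0, 0, 0]]])

```text
clock: 2.33
tcp_pos: [0.422, 0.1603, 0.0327]
tcp_rot: [-0.707, 0.707, -0.006, 0.002]
contact_force: [0.5, 0.3, -0.0]
opening: 0.0856
```

```bash
cat >> h.py <<'E'
from scipy.spatial.transform import Rotation as Ro
A=np.radians(5.1);EX=np.array([np.cos(A),np.sin(A),0]);EY=np.array([-EX[1],EX[0],0])
def st(goal=None,yaw=0.):
    s=ctrl.read_state();q=np.array(s['tcp_rot']);R=Ro.from_quat(np.r_[q[1:],q[0]]);M=R.as_matrix();p=np.array(s['tcp_pos'])
    G=np.array([[np.cos(yaw),-np.sin(yaw),0],[np.sin(yaw),np.cos(yaw),0],[0,0,1]])@np.array([[1,0,0],[0,0,1],[0,-1,0.]])
    print('t',round(s['clock'],2),'p',p.round(4),'rack',round(p@EX,4),round(p@EY,4),'op',round(s['opening'],4),'F',np.round(s['contact_force'],2),'M',np.round(s['moment'],2))
    print('turn to yaw',np.round((R.inv()*Ro.from_matrix(G)).as_rotvec(),3))
    if goal is not None: print('shift',np.round(M.T@(np.array(goal)-p),4))
    return s
E
python3 -c "
from h import *
st([.421,.159,.03])"
```

```text
t 2.33 p [0.422  0.1603 0.0327] rack 0.4346 0.1221 op 0.0856 F [ 0.54  0.28 -0.05] M [-0.   -0.02 -0.01]
turn to yaw [ 0.001 -0.011 -0.005]
shift [-0.001   0.0027 -0.0013]
```

Positioned well enough, so I'll close.

jog_arm(targets=[[[0, 0, 0], [0, 0, 0]], [[0, 0, 0], [0, 0, 0]], [[0, 0, 0], [0, 0, 0]], [[0, 0, 0], [0, 0, 0]], [[0, 0, 0], [0, 0, 0]], [[0, 0, 0], [0, 0, 0]]], gripper=0)

```text
clock: 3.08
tcp_pos: [0.4217, 0.1603, 0.0332]
tcp_rot: [-0.707, 0.707, -0.006, 0.002]
contact_force: [-1.6, 0.3, 2.3]
opening: 0.0392
```

jog_arm(targets=[[[0, -0.01, 0], [0, 0, 0]], [[0, -0.02, 0], [0, 0, 0]], [[0, -0.03, 0], [0, 0, 0]], [[0, -0.03, 0], [0, 0, 0]], [[0, 0, 0], [0, 0, 0]], [[0, 0, 0], [0, 0, 0]], [[0, 0, 0], [0, 0, 0]], [[0, 0, 0], [0, 0, 0]]])

```text
clock: 4.08
tcp_pos: [0.4192, 0.1591, 0.1206]
tcp_rot: [-0.706, 0.709, -0.009, -0.001]
contact_force: [0.1, 0.1, -6.7]
opening: 0.0388
```

```bash
python3 -c "
from h import *
st([.421,.159,.15],.089)"
```

```text
t 4.08 p [0.4192 0.1591 0.1206] rack 0.4317 0.1212 op 0.0388 F [ 0.14  0.09 -6.66] M [0.01 0.03 0.01]
turn to yaw [ 0.003 -0.101 -0.015]
shift [ 0.0013 -0.0294 -0.0002]
```

The sensor reads about 6.7 N, so about 0.68 kg: solid, for the right lane. I'll lift higher and carry it over.

jog_arm(targets=[[[0, -0.03, 0], [0, 0, 0]], [[0, -0.01, -0.03], [0, -0.02, 0]], [[0.015, 0, -0.04], [0, -0.02, 0]], [[0.015, 0, -0.04], [0, -0.02, -0.01]], [[0.015, 0, -0.04], [0, -0.02, 0]], [[0.015, 0, -0.04], [0, -0.02, 0]], [[0.015, 0, -0.04], [0, 0, 0]], [[0.015, 0, -0.04], [0, 0, 0]], [[0.015, 0, -0.04], [0, 0, 0]], [[0.015, 0, -0.04], [0, 0, 0]], [[0, 0, 0], [0, 0, 0]], [[0, 0, 0], [0, 0, 0]]])

```text
clock: 5.58
tcp_pos: [0.5624, -0.1929, 0.1529]
tcp_rot: [-0.706, 0.707, 0.028, -0.038]
contact_force: [0.1, 1.2, -6.8]
opening: 0.0387
```

```bash
python3 -c "
from h import *
st(EX*.5385-EY*.2968+[0,0,.07],.089)"
```

```text
t 5.58 p [ 0.5624 -0.1929  0.1529] rack 0.543 -0.2422 op 0.0387 F [ 0.14  1.18 -6.77] M [ 0.07 -0.02  0.01]
turn to yaw [ 0.     0.004 -0.015]
shift [-0.0035  0.083  -0.0546]
```

jog_arm(targets=[[[-0.002, 0.02, -0.02], [0, 0.002, -0.015]], [[-0.002, 0.02, -0.02], [0, 0.002, 0]], [[0, 0.02, -0.015], [0, 0, 0]], [[0, 0.02, 0], [0, 0, 0]], [[0, 0, 0], [0, 0, 0]], [[0, 0, 0], [0, 0, 0]]])

```text
clock: 6.32
tcp_pos: [0.563, -0.2476, 0.0685]
tcp_rot: [0.707, -0.706, -0.032, 0.033]
contact_force: [0.2, 0.2, -6.9]
opening: 0.0385
```

```bash
python3 -c "
from h import *
st(EX*.5375-EY*.2968+[0,0,.041],.089)"
```

```text
t 6.33 p [ 0.563  -0.2476  0.0685] rack 0.5387 -0.2967 op 0.0385 F [ 0.22  0.23 -6.89] M [-0.02 -0.    0.03]
turn to yaw [-0.001  0.003 -0.001]
shift [-0.0012  0.0275 -0.0001]
```

jog_arm(targets=[[[-0.001, 0.012, 0], [0, 0.003, 0]], [[0, 0.009, 0], [0, 0, 0]], [[0, 0, 0], [0, 0, 0]], [[0, 0, 0], [0, 0, 0]]])

```text
clock: 6.82
tcp_pos: [0.5626, -0.2472, 0.0474]
tcp_rot: [0.706, -0.706, -0.032, 0.031]
contact_force: [0.1, -0.3, -7.2]
opening: 0.0381
```

jog_arm(targets=[[[0, 0.003, 0], [0, 0, 0]], [[0, 0, 0], [0, 0, 0]], [[0, 0, 0], [0, 0, 0]]])

```text
clock: 7.2
tcp_pos: [0.5628, -0.2474, 0.0448]
tcp_rot: [-0.706, 0.707, 0.032, -0.031]
contact_force: [0.2, -0.5, -6.3]
opening: 0.0386
```

jog_arm(targets=[[[0, 0.002, 0], [0, 0, 0]], [[0, 0, 0], [0, 0, 0]]])

```text
clock: 7.45
tcp_pos: [0.5629, -0.2474, 0.0427]
tcp_rot: [-0.706, 0.707, 0.032, -0.031]
contact_force: [-0.2, -0.2, -7.2]
opening: 0.0385
```

jog_arm(targets=[[[0, 0.0015, 0], [0, 0, 0]], [[0, 0, 0], [0, 0, 0]]])

```text
clock: 7.7
tcp_pos: [0.5629, -0.2474, 0.0413]
tcp_rot: [-0.706, 0.707, 0.032, -0.031]
contact_force: [-0.2, 0.6, -7.4]
opening: 0.0388
```

jog_arm(targets=[[[0, 0.0015, 0], [0, 0, 0]], [[0, 0, 0], [0, 0, 0]]])

```text
clock: 7.95
tcp_pos: [0.5633, -0.2476, 0.0414]
tcp_rot: [-0.706, 0.707, 0.032, -0.031]
contact_force: [-0.4, 0.0, -8.1]
opening: 0.0389
```

jog_arm(targets=[[[0, 0.001, 0], [0, 0, 0]], [[0, 0, 0], [0, 0, 0]]])

```text
clock: 8.2
tcp_pos: [0.5635, -0.2477, 0.0413]
tcp_rot: [-0.706, 0.707, 0.033, -0.031]
contact_force: [-2.6, 0.8, -3.8]
opening: 0.0389
```

jog_arm(targets=[[[0, 0, 0], [0, 0, 0]], [[0, 0, 0], [0, 0, 0]], [[0, 0, 0], [0, 0, 0]]], gripper=0.62)

```text
clock: 8.57
tcp_pos: [0.5642, -0.248, 0.0418]
tcp_rot: [-0.706, 0.707, 0.033, -0.03]
contact_force: [-0.5, -0.6, -0.2]
opening: 0.0531
```

jog_arm(targets=[[[0.005, 0, 0], [0, 0, 0]], [[0.005, 0, 0], [0, 0, 0]], [[0.004, 0, 0], [0, 0, 0]], [[0.004, 0, 0], [0, 0, 0]], [[0.004, 0, 0], [0, 0, 0]]])

```text
clock: 9.2
tcp_pos: [0.5855, -0.2471, 0.0422]
tcp_rot: [-0.705, 0.708, 0.031, -0.032]
contact_force: [-8.1, -1.7, 4.7]
opening: 0.053
```

```bash
python3 -c "
from h import *
st(EX*.6185-EY*.2968+[0,0,.04],.089)"
```

```text
t 9.2 p [ 0.5855 -0.2471  0.0422] rack 0.5612 -0.2981 op 0.053 F [-8.09 -1.74  4.69] M [-0.37  1.35 -0.01]
turn to yaw [ 0.003  0.    -0.001]
shift [0.0573 0.0021 0.0014]
```

jog_arm(targets=[[[0.003, 0, 0.001], [0, 0, 0]], [[0.003, 0, 0], [0, 0, 0]], [[0.003, 0, 0], [0, 0, 0]]])

```text
clock: 9.57
tcp_pos: [0.5936, -0.2462, 0.0424]
tcp_rot: [-0.705, 0.708, 0.029, -0.034]
contact_force: [-7.5, -1.5, 5.1]
opening: 0.0528
```

jog_arm(targets=[[[0.003, 0, 0], [0, 0, 0]], [[0.003, 0, 0], [0, 0, 0]], [[0.003, 0, 0], [0, 0, 0]]])

```text
clock: 9.95
tcp_pos: [0.6016, -0.2462, 0.0427]
tcp_rot: [-0.704, 0.708, 0.027, -0.035]
contact_force: [-8.1, -1.0, 6.4]
opening: 0.0531
```

```bash
python3 - <<'E'
from h import *
st(EX*.6185-EY*.2968+[0,0,.04],.089)
f=grab_frame('side');g=grab_frame('top')
a=cv2.resize(f['img'][170:270,240:400],None,fx=4,fy=4,interpolation=2);b=cv2.resize(g['img'][130:260,335:505],None,fx=1.176*2,fy=2*1.176,interpolation=2)
w=np.zeros((400,800,3),np.uint8);w[:a.shape[0],:400]=a[:, 100:500];w[:b.shape[0],400:400+b.shape[1]]=b[:400]
cv2.imwrite('pics/p2.png',w[:,:,::-1])
E
```

```text
t 9.95 p [ 0.6016 -0.2462  0.0427] rack 0.5774 -0.2987 op 0.0531 F [-8.07 -1.04  6.41] M [-0.28  1.48  0.02]
turn to yaw [ 0.005 -0.    -0.012]
shift [0.0412 0.0022 0.002 ]
```

View pics/p2.png

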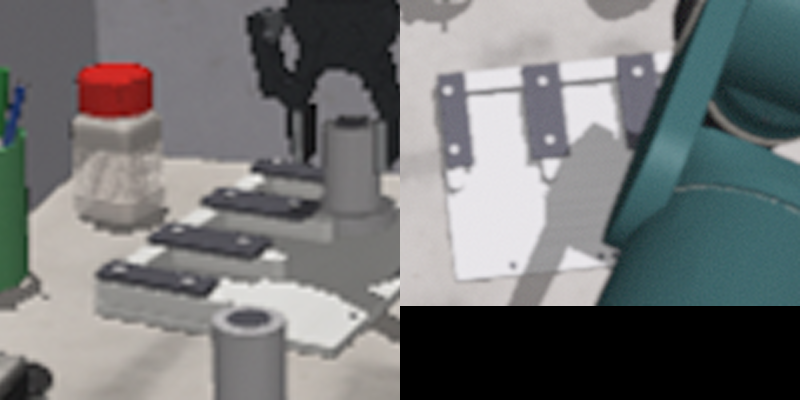

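The side view shows the hub upright, with its flange just entering the lane. The 8 N drag with upward force suggests I'm pushing too high, so I'll back off, lower the fingers and push again.

jog_arm(targets=[[[-0.005, 0, 0], [0, 0, -0.012]], [[-0.001, 0.005, 0.001], [0, 0, 0]], [[0, 0.003, 0], [0, 0, 0]], [[0, 0, 0], [0, 0, 0]]])

```text
clock: 10.55
tcp_pos: [0.5959, -0.2456, 0.0338]
tcp_rot: [-0.705, 0.708, 0.032, -0.031]
contact_force: [0.3, 0.1, 0.1]
opening: 0.0528
```

```bash
python3 -c "
from h import *
st(EX*.6185-EY*.2968+[0,0,.034],.089)"
```

```text
t 10.55 p [ 0.5959 -0.2456  0.0338] rack 0.5717 -0.2976 op 0.0528 F [0.28 0.06 0.13] M [0.03 0.04 0.03]
turn to yaw [ 0.005 -0.     0.002]
shift [ 0.0468 -0.0001  0.0008]
```

jog_arm(targets=[[[0.004, 0, 0.001], [0, 0, 0]], [[0.004, 0, 0], [0, 0, 0]], [[0.004, 0, 0], [0, 0, 0]], [[0.004, 0, 0], [0, 0, 0]], [[0.003, 0, 0], [0, 0, 0]]])

```text
clock: 11.18
tcp_pos: [0.6142, -0.2432, 0.034]
tcp_rot: [-0.705, 0.708, 0.03, -0.033]
contact_force: [-5.9, -0.5, 3.6]
opening: 0.0531
```

jog_arm(targets=[[[0.004, 0, 0], [0, 0, 0]], [[0.004, 0, 0], [0, 0, 0]], [[0.004, 0, 0], [0, 0, 0]]])

```text
clock: 11.55
tcp_pos: [0.6254, -0.2424, 0.034]
tcp_rot: [-0.705, 0.708, 0.028, -0.034]
contact_force: [-7.7, -0.4, 2.8]
opening: 0.0529
```

```bash
python3 -c "
from h import *
st(EX*.6185-EY*.2968+[0,0,.034],.089)"
```

```text
t 11.55 p [ 0.6254 -0.2424  0.034 ] rack 0.6013 -0.297 op 0.0529 F [-7.75 -0.37  2.85] M [-0.08  1.24 -0.01]
turn to yaw [ 0.005 -0.    -0.009]
shift [ 0.0172 -0.0002  0.0002]
```

jog_arm(targets=[[[0.004, 0, 0], [0, 0, -0.004]], [[0.004, 0, 0], [0, 0, -0.003]], [[0.004, 0, 0], [0, 0, 0]]])

```text
clock: 11.92
tcp_pos: [0.6367, -0.2415, 0.034]
tcp_rot: [-0.705, 0.708, 0.029, -0.034]
contact_force: [-7.6, -1.0, 4.5]
opening: 0.0528
```

jog_arm(targets=[[[0.003, 0, 0], [0, 0, 0]], [[0.003, 0, 0], [0, 0, 0]]])

```text
clock: 12.18
tcp_pos: [0.6421, -0.2411, 0.034]
tcp_rot: [-0.705, 0.708, 0.028, -0.035]
contact_force: [-7.4, -0.8, 4.2]
opening: 0.053
```

jog_arm(targets=[[[0.002, 0, 0], [0, 0, 0]], [[0.002, 0, 0], [0, 0, 0]]])

```text
clock: 12.42
tcp_pos: [0.6456, -0.2409, 0.0341]
tcp_rot: [-0.705, 0.708, 0.027, -0.036]
contact_force: [-7.4, 0.1, 3.9]
opening: 0.0531
```

```bash
python3 -c "
from h import *
st(EX*.6245-EY*.2968+[0,0,.034],.089)"
```

```text
t 12.43 p [ 0.6456 -0.2409  0.0341] rack 0.6216 -0.2974 op 0.0531 F [-7.43  0.14  3.89] M [-0.03  1.33 -0.01]
turn to yaw [ 0.004 -0.    -0.013]
shift [0.0029 0.     0.0006]
```

Nearly home. I'll take short steps until the force rises.

jog_arm(targets=[[[0.0015, 0, 0], [0, 0, -0.004]], [[0.0015, 0, 0], [0, 0, -0.003]]])

```text
clock: 12.68
tcp_pos: [0.6471, -0.2409, 0.0342]
tcp_rot: [-0.705, 0.708, 0.028, -0.035]
contact_force: [-21.2, -0.0, 12.9]
opening: 0.053
```

jog_arm(targets=[[[0.0015, 0, 0], [0, 0, 0]]])

```text
clock: 12.8
tcp_pos: [0.6472, -0.241, 0.0343]
tcp_rot: [-0.705, 0.708, 0.026, -0.037]
contact_force: [-18.4, -0.0, 10.5]
opening: 0.0528
```

jog_arm(targets=[[[0.0015, 0, 0], [0, 0, 0]]])

```text
clock: 12.92
tcp_pos: [0.6473, -0.2411, 0.0344]
tcp_rot: [-0.705, 0.708, 0.024, -0.038]
contact_force: [-18.6, -0.4, 9.3]
opening: 0.0531
```

jog_arm(targets=[[[0.0015, 0, 0], [0, 0, 0]]])

```text
clock: 13.05
tcp_pos: [0.6474, -0.2411, 0.0344]
tcp_rot: [-0.705, 0.708, 0.023, -0.04]
contact_force: [-17.9, -0.5, 9.6]
opening: 0.0531
```

It's against the stop, at about 20 N. I'll back off to centre and rise.

jog_arm(targets=[[[-0.006, 0, 0], [0, 0, -0.02]], [[0, 0, 0], [0, 0, 0]], [[0, -0.02, 0], [0, 0, 0]], [[0, -0.04, 0], [0, 0, 0]], [[0, -0.04, 0], [0, 0, 0]], [[0, -0.03, 0], [0, 0, 0]], [[0, 0, 0], [0, 0, 0]]])

```text
clock: 13.92
tcp_pos: [0.6436, -0.2409, 0.1756]
tcp_rot: [-0.705, 0.708, 0.032, -0.031]
contact_force: [-0.2, 0.1, 0.2]
opening: 0.0528
```

```bash
python3 -c "
from h import *
st([.492,.058,.16],.0)"
```

```text
t 13.93 p [ 0.6436 -0.2409  0.1756] rack 0.6196 -0.2972 op 0.0528 F [-0.19  0.11  0.19] M [-0.01  0.    0.02]
turn to yaw [0.005 0.089 0.001]
shift [-0.1244  0.0141  0.3113]
```

jog_arm(targets=[[[-0.014, 0, 0.035], [0.005, 0, 0]], [[-0.014, 0, 0.035], [0, 0, 0]], [[-0.014, 0, 0.035], [0, 0, 0]], [[-0.014, 0, 0.035], [0, 0, 0]], [[-0.014, 0, 0.035], [0, 0, 0]], [[-0.014, 0, 0.035], [0, 0, 0]], [[-0.014, 0, 0.035], [0, 0, 0]], [[-0.014, 0, 0.035], [0, 0, 0]], [[-0.012, 0, 0.03], [0, 0, 0]], [[0, 0, 0], [0, 0, 0]], [[0, 0, 0], [0, 0, 0]]], gripper=1)

```text
clock: 15.3
tcp_pos: [0.4877, 0.0664, 0.1784]
tcp_rot: [0.707, -0.706, -0.033, 0.03]
contact_force: [0.2, -1.9, -0.6]
opening: 0.0854
```

```bash
python3 -c "
from h import *
st([.492,.058,.12],.089)
f=grab_frame('top');save(f,'top3.png');np.save('top3.npy',f,allow_pickle=True)
c=cv2.resize(f['img'][130:260,335:505],None,fx=4,fy=4,interpolation=2);cv2.imwrite('pics/t3c.png',c[:,:,::-1])"
```

```text
t 15.3 p [0.4877 0.0664 0.1784] rack 0.4917 0.0227 op 0.0854 F [ 0.22 -1.92 -0.56] M [-0.02 -0.05  0.01]
turn to yaw [-0.001  0.001  0.003]
shift [ 0.0033  0.0584 -0.0087]
```

View pics/t3c.png

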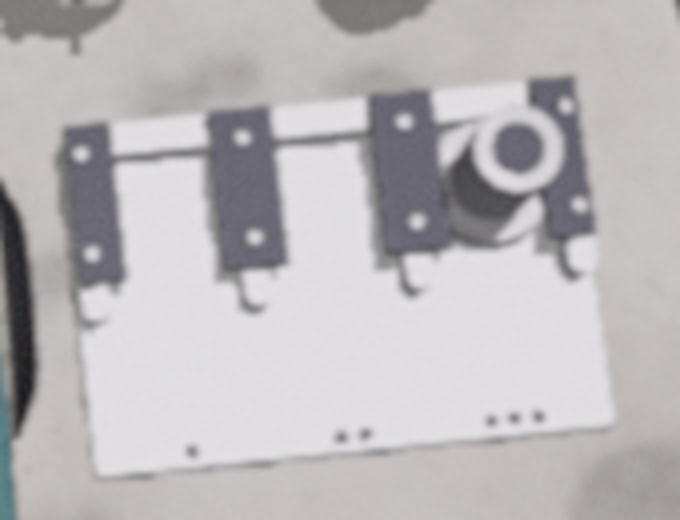

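The solid hub is in the right lane, under the lips, with its top at crop (521,150). Next I'll check its position and descend on hub 2.

jog_arm(targets=[[[0.003, 0.03, -0.009], [0, 0, 0]], [[0, 0.03, 0], [0, 0, 0]], [[0, 0, 0], [0, 0, 0]], [[0, 0, 0], [0, 0, 0]]])

```text
clock: 15.85
tcp_pos: [0.4936, 0.055, 0.1186]
tcp_rot: [0.707, -0.706, -0.032, 0.029]
contact_force: [-0.5, -0.3, 0.5]
opening: 0.0853
```

```bash
python3 -c "
from h import *
f=np.load('top3.npy',allow_pickle=True).item()
g=f['img'][155:180,453:478].mean(2);d=(g<150).astype(np.uint8);n,l,s,c=cv2.connectedComponentsWithStats(d);k=l[12,12];print(s[k],c[k]);p=ray(f,(453+c[k][0],155+c[k][1]),.078);print('hubA rack',p@EX,p@EY)
st([.492,.058,.033],.089)"
```

```text
[  6   6  12  12 117] [11.2991453  11.38461538]
hubA rack 0.6173694260776003 -0.29802202443102616
t 15.85 p [0.4936 0.055  0.1186] rack 0.4965 0.0109 op 0.0853 F [-0.47 -0.35  0.55] M [0.   0.   0.03]
turn to yaw [-0.    -0.003  0.005]
shift [-0.0017  0.0856  0.0031]
```

Hub A is at (0.6174, −0.2980), against an expected (0.6185, −0.297), so it's home. Now I'll grasp hub 2.

jog_arm(targets=[[[-0.002, 0.025, 0.003], [0, 0, 0.005]], [[0, 0.025, 0], [0, 0, 0]], [[0, 0.02, 0], [0, 0, 0]], [[0, 0.012, 0], [0, 0, 0]], [[0, 0, 0], [0, 0, 0]], [[0, 0, 0], [0, 0, 0]]])

```text
clock: 16.6
tcp_pos: [0.4958, 0.0574, 0.0425]
tcp_rot: [0.707, -0.706, -0.033, 0.027]
contact_force: [-0.3, 0.4, -0.2]
opening: 0.0856
```

```bash
python3 -c "
from h import *
st([.492,.058,.033],.089)"
```

```text
t 16.6 p [0.4958 0.0574 0.0425] rack 0.4989 0.0131 op 0.0856 F [-0.26  0.42 -0.19] M [-0.03  0.02 -0.02]
turn to yaw [ 0.    -0.004  0.009]
shift [-0.0038  0.0094  0.0009]
```

jog_arm(targets=[[[-0.004, 0.007, 0.001], [0, 0, 0.009]], [[0, 0.006, 0], [0, 0, 0]], [[0, 0, 0], [0, 0, 0]]])

```text
clock: 16.98
tcp_pos: [0.492, 0.0582, 0.0298]
tcp_rot: [0.706, -0.706, -0.03, 0.03]
contact_force: [0.3, -0.1, 0.2]
opening: 0.0854
```

jog_arm(targets=[[[0, 0, 0], [0, 0, 0]], [[0, 0, 0], [0, 0, 0]], [[0, 0, 0], [0, 0, 0]], [[0, 0, 0], [0, 0, 0]], [[0, 0, 0], [0, 0, 0]], [[0, 0, 0], [0, 0, 0]]], gripper=0)

```text
clock: 17.73
tcp_pos: [0.492, 0.0582, 0.0303]
tcp_rot: [0.706, -0.706, -0.03, 0.03]
contact_force: [-0.4, -0.5, 0.5]
opening: 0.0395
```

jog_arm(targets=[[[0, -0.01, 0], [0, 0, 0]], [[0, -0.02, 0], [0, 0, 0]], [[0, -0.03, 0], [0, 0, 0]], [[0, -0.03, 0], [0, 0, 0]], [[0, 0, 0], [0, 0, 0]], [[0, 0, 0], [0, 0, 0]], [[0, 0, 0], [0, 0, 0]], [[0, 0, 0], [0, 0, 0]]])

```text
clock: 18.73
tcp_pos: [0.4899, 0.058, 0.1204]
tcp_rot: [-0.706, 0.707, 0.028, -0.032]
contact_force: [0.4, -0.3, -4.1]
opening: 0.0392
```

```bash
python3 -c "
from h import *
for y in(-.1448,-.2208): st(EX*.5375+EY*y+[0,0,.12],.089)"
```

```text
t 18.73 p [0.4899 0.058  0.1204] rack 0.4932 0.0142 op 0.0392 F [ 0.39 -0.33 -4.1 ] M [-0.05  0.01 -0.02]
turn to yaw [-0.    -0.004 -0.005]
shift [ 0.045   0.0002 -0.1588]
t 18.73 p [0.4899 0.058  0.1204] rack 0.4932 0.0142 op 0.0392 F [ 0.39 -0.33 -4.1 ] M [-0.05  0.01 -0.02]
turn to yaw [-0.    -0.004 -0.005]
shift [ 4.530e-02  2.000e-04 -2.348e-01]
```

The sensor reads 4.1 N, so about 0.42 kg: filled, for the middle lane.

jog_arm(targets=[[[0.005, -0.005, -0.03], [0, 0, -0.005]], [[0.008, 0, -0.035], [0, 0, 0]], [[0.008, 0, -0.035], [0, 0, 0]], [[0.008, 0, -0.035], [0, 0, 0]], [[0.008, 0, -0.035], [0, 0, 0]], [[0.006, 0, -0.03], [0, 0, 0]], [[0, 0, -0.02], [0, 0, 0]], [[0, 0, 0], [0, 0, 0]], [[0, 0, 0], [0, 0, 0]]])

```text
clock: 19.85
tcp_pos: [0.5512, -0.1632, 0.1195]
tcp_rot: [0.707, -0.705, -0.028, 0.033]
contact_force: [-0.0, 0.4, -4.4]
opening: 0.039
```

```bash
python3 -c "
from h import *
st(EX*.5375-EY*.2215+[0,0,.038],.089)"
```

```text
t 19.85 p [ 0.5512 -0.1632  0.1195] rack 0.5345 -0.2116 op 0.039 F [-0.01  0.43 -4.38] M [ 0.01 -0.04  0.01]
turn to yaw [-0.003 -0.003 -0.007]
shift [ 0.0036  0.0815 -0.0101]
```

jog_arm(targets=[[[0.003, 0.02, -0.01], [-0.003, -0.003, -0.007]], [[0, 0.02, 0], [0, 0, 0]], [[0, 0.02, 0], [0, 0, 0]], [[0, 0.008, 0], [0, 0, 0]], [[0, 0, 0], [0, 0, 0]], [[0, 0, 0], [0, 0, 0]]])

```text
clock: 20.6
tcp_pos: [0.5549, -0.1699, 0.049]
tcp_rot: [0.707, -0.706, -0.033, 0.032]
contact_force: [-0.0, 0.2, -4.2]
opening: 0.0389
```

```bash
python3 -c "
from h import *
st(EX*.5375-EY*.2215+[0,0,.038],.089)"
```

```text
t 20.6 p [ 0.5549 -0.1699  0.049 ] rack 0.5376 -0.2186 op 0.0389 F [-0.01  0.19 -4.22] M [ 0.01 -0.05  0.01]
turn to yaw [-0.001  0.003  0.   ]
shift [-0.0001  0.011  -0.003 ]
```

jog_arm(targets=[[[0, 0.006, -0.003], [0, 0.003, 0]], [[0, 0, 0], [0, 0, 0]], [[0, 0.002, 0], [0, 0, 0]], [[0, 0, 0], [0, 0, 0]]])

```text
clock: 21.1
tcp_pos: [0.5558, -0.1734, 0.0418]
tcp_rot: [-0.706, 0.706, 0.032, -0.031]
contact_force: [-0.5, -0.2, -5.2]
opening: 0.0391
```

jog_arm(targets=[[[0, 0.0015, 0], [0, 0, 0]], [[0, 0, 0], [0, 0, 0]]])

```text
clock: 21.35
tcp_pos: [0.5558, -0.1734, 0.0403]
tcp_rot: [-0.706, 0.706, 0.032, -0.031]
contact_force: [0.1, 0.0, -4.4]
opening: 0.0392
```

jog_arm(targets=[[[0, 0.0015, 0], [0, 0, 0]], [[0, 0, 0], [0, 0, 0]]])

```text
clock: 21.6
tcp_pos: [0.5559, -0.1734, 0.0387]
tcp_rot: [-0.706, 0.706, 0.032, -0.031]
contact_force: [0.2, -0.7, -3.9]
opening: 0.039
```

jog_arm(targets=[[[0, 0.001, 0], [0, 0, 0]], [[0, 0, 0], [0, 0, 0]]])

```text
clock: 21.85
tcp_pos: [0.5562, -0.1735, 0.0385]
tcp_rot: [-0.706, 0.707, 0.032, -0.03]
contact_force: [-0.6, 0.1, -3.9]
opening: 0.039
```

jog_arm(targets=[[[0, 0.001, 0], [0, 0, 0]], [[0, 0, 0], [0, 0, 0]]])

```text
clock: 22.1
tcp_pos: [0.5563, -0.1735, 0.0384]
tcp_rot: [-0.706, 0.707, 0.033, -0.03]
contact_force: [-1.1, 0.1, -4.4]
opening: 0.0392
```

jog_arm(targets=[[[0, 0, 0], [0, 0, 0]], [[0, 0, 0], [0, 0, 0]], [[0, 0, 0], [0, 0, 0]], [[0, 0.004, 0], [0, 0, 0]], [[0, 0, 0], [0, 0, 0]]], gripper=0.62)

```text
clock: 22.72
tcp_pos: [0.5569, -0.1737, 0.0344]
tcp_rot: [-0.706, 0.707, 0.033, -0.03]
contact_force: [0.2, 0.2, -0.3]
opening: 0.0533
```

```bash
python3 -c "
from h import *
st(EX*.6245-EY*.2215+[0,0,.034],.089)"
```

```text
t 22.73 p [ 0.5569 -0.1737  0.0344] rack 0.5392 -0.2225 op 0.0533 F [ 0.24  0.19 -0.29] M [-0.01  0.04  0.03]
turn to yaw [ 0.001 -0.     0.005]
shift [0.0853 0.0008 0.001 ]
```

jog_arm(targets=[[[0.005, 0, 0.001], [0, 0, 0]], [[0.004, 0, 0], [0, 0, 0]], [[0.004, 0, 0], [0, 0, 0]], [[0.004, 0, 0], [0, 0, 0]], [[0.004, 0, 0], [0, 0, 0]], [[0.004, 0, 0], [0, 0, 0]]])

```text
clock: 23.48
tcp_pos: [0.5826, -0.1703, 0.0344]
tcp_rot: [-0.706, 0.707, 0.032, -0.03]
contact_force: [-4.3, 0.2, 1.6]
opening: 0.0534
```

jog_arm(targets=[[[0.004, 0, 0], [0, 0, 0]], [[0.004, 0, 0], [0, 0, 0]], [[0.004, 0, 0], [0, 0, 0]]])

```text
clock: 23.85
tcp_pos: [0.5951, -0.1686, 0.0342]
tcp_rot: [0.707, -0.706, -0.032, 0.031]
contact_force: [-5.5, 2.9, 2.0]
opening: 0.0531
```

```bash
python3 -c "
from h import *
st(EX*.6245-EY*.2215+[0,0,.034],.089)"
```

```text
t 23.85 p [ 0.5951 -0.1686  0.0342] rack 0.5778 -0.2209 op 0.0531 F [-5.54  2.87  2.02] M [ 0.41  0.88 -0.07]
turn to yaw [-0.    -0.     0.002]
shift [ 0.0467  0.0003 -0.0006]
```

jog_arm(targets=[[[0.004, 0, -0.001], [0, 0, 0]], [[0.004, 0, 0], [0, 0, 0]], [[0.004, 0, 0], [0, 0, -0.003]], [[0.004, 0, 0], [0, 0, 0]]])

```text
clock: 24.35
tcp_pos: [0.6116, -0.1672, 0.0337]
tcp_rot: [0.707, -0.706, -0.032, 0.03]
contact_force: [-6.4, 2.3, 2.7]
opening: 0.0529
```

jog_arm(targets=[[[0.004, 0, 0], [0, 0, 0]], [[0.004, 0, 0], [0, 0, -0.003]], [[0.004, 0, 0], [0, 0, 0]], [[0.004, 0, 0], [0, 0, 0]], [[0.003, 0, 0], [0, 0, 0]]])

```text
clock: 24.98
tcp_pos: [0.6306, -0.1642, 0.0337]
tcp_rot: [0.708, -0.705, -0.032, 0.03]
contact_force: [-6.7, 3.4, 2.6]
opening: 0.0534
```

```bash
python3 -c "
from h import *
st(EX*.6245-EY*.2215+[0,0,.034],.089)"
```

```text
t 24.98 p [ 0.6306 -0.1642  0.0337] rack 0.6135 -0.2196 op 0.0534 F [-6.74  3.4   2.56] M [ 0.56  1.21 -0.13]
turn to yaw [-0.005 -0.001  0.003]
shift [ 0.011  -0.0003 -0.0018]
```

jog_arm(targets=[[[0.003, 0, -0.0015], [-0.003, 0, 0]], [[0.002, 0, 0], [0, 0, 0]], [[0.002, 0, 0], [0, 0, 0]]])

```text
clock: 25.35
tcp_pos: [0.6378, -0.1644, 0.0335]
tcp_rot: [0.708, -0.705, -0.032, 0.031]
contact_force: [-5.8, 2.2, 1.7]
opening: 0.0529
```

jog_arm(targets=[[[0.0015, 0, 0], [0, 0, 0]], [[0.0015, 0, 0], [0, 0, 0]]])

```text
clock: 25.6
tcp_pos: [0.64, -0.1639, 0.0333]
tcp_rot: [0.708, -0.705, -0.03, 0.032]
contact_force: [-21.2, 1.0, 11.9]
opening: 0.0532
```

jog_arm(targets=[[[0.0015, 0, 0], [0, 0, 0]]])

```text
clock: 25.72
tcp_pos: [0.64, -0.164, 0.0333]
tcp_rot: [0.708, -0.705, -0.029, 0.033]
contact_force: [-23.3, -0.4, 12.6]
opening: 0.0534
```

jog_arm(targets=[[[0.0015, 0, 0], [0, 0, 0]]])

```text
clock: 25.85
tcp_pos: [0.6401, -0.164, 0.0334]
tcp_rot: [0.708, -0.705, -0.027, 0.035]
contact_force: [-20.0, 0.7, 11.9]
opening: 0.053
```

It's at the stop, with the same x' as hub A. I'll release, rise and swing clear to the left for a final look.

jog_arm(targets=[[[-0.006, 0, 0], [0, 0, -0.012]], [[0, 0, 0], [0, 0, 0]], [[0, -0.02, 0], [0, 0, 0]], [[0, -0.04, 0], [0, 0, 0]], [[0, -0.04, 0], [0, 0, 0]], [[0, -0.05, 0], [0, 0, 0]], [[-0.02, -0.02, 0.05], [0, 0, 0]], [[-0.02, 0, 0.05], [0, 0, 0]], [[-0.02, 0, 0.05], [0, 0, 0]], [[-0.02, 0, 0.05], [0, 0, 0]], [[-0.02, 0, 0.05], [0, 0, 0]], [[0, 0, 0], [0, 0, 0]]])

```text
clock: 27.35
tcp_pos: [0.5119, 0.0813, 0.2258]
tcp_rot: [0.708, -0.705, -0.038, 0.023]
contact_force: [0.8, -0.2, 0.2]
opening: 0.0528
```

```bash
python3 -c "
from h import *
st()
f=grab_frame('top');save(f,'top4.png');np.save('top4.npy',f,allow_pickle=True)
S=grab_frame('side')
g=f['img'].mean(2)
for n,y in(('A',-.2968),('B',-.2208)):
    u,v=np.round(proj(f,EX*.6185+EY*y+[0,0,.078])[0]).astype(int);w=(g[v-11:v+12,u-11:u+12]<150).astype(np.uint8);q,l,s,c=cv2.connectedComponentsWithStats(w);k=l[11,11];p=ray(f,(u-11+c[k][0],v-11+c[k][1]),.078);print(n,s[k],p@EX,p@EY)
a=cv2.resize(f['img'][130:330,250:505],None,fx=2,fy=2,interpolation=2);b=cv2.resize(S['img'][180:290,270:390],None,fx=2.4,fy=2.4,interpolation=2)
w=np.zeros((400,800,3),np.uint8);w[:,:510]=a;w[:264,512:800]=b;cv2.imwrite('pics/fin.png',w[:,:,::-1])"
```

```text
t 27.35 p [0.5119 0.0813 0.2258] rack 0.5171 0.0355 op 0.0528 F [ 0.8  -0.16  0.17] M [ 0.01 -0.06 -0.04]
turn to yaw [-0.003  0.087  0.022]
A [  6   6  12  12 116] 0.6173080859318969 -0.2980956328074925
B [  7   6  12  12 112] 0.6168934990631638 -0.22237732340558453
```

View pics/fin.png

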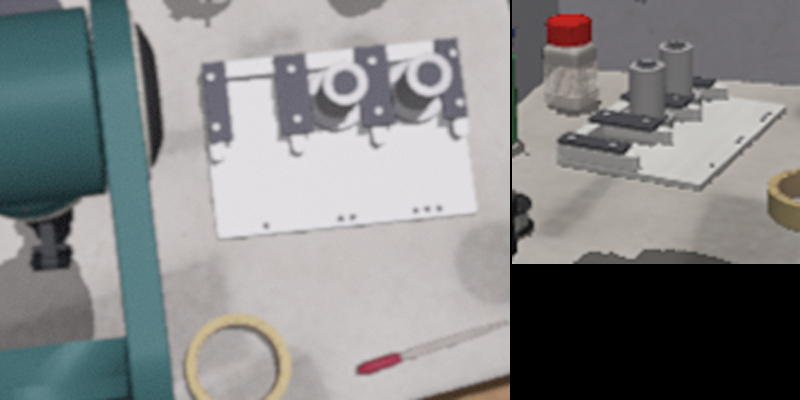

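Both hubs stand upright in the middle and right lanes, with tops at crop (345,83) and (428,72), and both are at the stop. Handing in.

```bash
python3 -c "
from workcell import ctrl
print(ctrl.hand_in())"
```

```text
the job is handed in; nothing more can be done
None
```

Both hubs are in the lanes of their classes, pushed home against the stop and released, and the job was handed in at about 27 s of the 64 s allowed.

| Hub | Wrist reading on lifting | Class | Lane | Measured centre, rack axes (m) | Expected home (m) |
|---|---|---|---|---|---|
| Near hub | 6.7–6.9 N | Solid | Right | 0.617, −0.298 | 0.6185, −0.297 |
| Far hub | 4.1–4.4 N | Filled | Middle | 0.617, −0.222 | 0.6185, −0.221 |

- **Position:** both hubs measured within 2 mm of the expected home in the last top view, and they stand upright. They stopped at nearly the same tool position along the lane (0.623 m), as they should against one stop.
- **Force:** the wrist read at most about 25 N while pushing against the stop, below the 40 N limit. These are readings at the end of each move only, so a brief peak in between would not show.
- **First push:** my first push on the solid hub was too high and dragged at about 8 N, with the tool being pressed upward. I backed off and lowered the fingers 8 mm, which cut the upward force, though the drag stayed at 6–8 N. It then slid in without trouble.
- **Bystanders:** the tape looked unmoved in the last view. The spool was hidden behind the arm in that picture. I didn't measure either at the end, but no contact was felt and every move near them was well above them. The red look-alike was not touched.

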